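# Check the small kiln through its lid port with the dial pyrometer

## Robot

A 7-joint arm with a two-finger parallel gripper is mounted at the origin on the work surface. World frame = base frame: x ahead of the robot, y to its left, z up, the work surface at z = 0. Lengths are in m, angles in rad, forces in N, time in s.
With the tool pointing down it reaches from about 0.425 to 0.875 m from the base axis. Payload 8.4 kg.
Tool frame: the origin (TCP) lies between the finger pads; the fingertips stand 19 mm ahead of it and the grasp point (between the pads) is the TCP; z points along the fingers, y is the line along which they close (so a half turn about z gives the same grasp; the last joint's range is limited). The gripper opens to 87 mm and grips with 3 to 60 N. Pads are 19 mm wide; open, the fingers measure 117 mm over their backs; the gripper's body (75 mm by 190 mm) begins 51 mm behind the grasp point.
Start: joints at [1.248, 0.333, 0.04, 1.465, -0.013, 1.343, -0.059], TCP at [0.144, -0.634, 0.242] pointing down, gripper open.
Joint ranges: [-2.58, 2.58], [-0.38, 2.09], [-1.3, 1.39], [0.25, 2.4], [-1.5, 4.64], [0.08, 2.09], [-2.65, 2.65]. Speed limits (rad/s): [2.22, 2.22, 2.79, 2.79, 3.14, 3.14, 3.14].

## Interface

Orientations are given as [roll, pitch, yaw] about the fixed x, y, z axes, in that order (R = Rz(yaw) Ry(pitch) Rx(roll)).
In Python, from rig import * gives the robot as it stands.
- The arm moves only by the shell command python3 -m inch 'ROWS' [FORCE]. ROWS is JSON, one flat list of numbers, 7 for each row, row after row: the closure in counts, from 0 (fully open) to 255 (shut), then the shift along the tool's x, y, z in m, then the turn, a rotation vector about the tool's x, y, z in rad. In form: [fingers, tx, ty, tz, rx, ry, rz, fingers, tx, ty, tz, rx, ry, rz, ...]. A call has 1 to 5 rows; each row shifts and turns the commanded pose from where the row before left it, along the tool's axes as they then stand; what a row does not reach is not made up. A row lasts 1/10 s, in which the tool goes at most 50 mm and 8.59 degrees, less where a joint would pass 70% of its speed; a pose out of reach is approached as far as the arm can. A call with a gripper value outside its range is refused whole. The fingers move at their own pace and stop on an object; FORCE is the grip in N (left out, the last holds). Time passes only in rows, so rows that do not move let the fingers close. It gives the time, the measured TCP pose, the force, the opening and the grip force at its end, in the units of the state.
- sense(): the state, without advancing time (a new reading comes with each control period).
- capture(name): name is "side" or "top"; returns the picture (420x560x3 uint8, red, green, blue); there is no depth.
- calibration(name): a dict with "intrinsics" (3x3 intrinsics, pixels), "k1" (the pictures are not rectified: a ray, as slopes to the right and down, at radius r is drawn at 1 + k1 r^2 times it, then the intrinsics apply), "position" and "attitude" of the camera in the world. Camera axes: x right, y down, z forward; pixel columns grow to the right and rows downward; lengths in m; the calibration is good to about 2 mm. A picture is of the moment at which its call begins. calibration takes no time and is no camera call.
- hand_in(): hands the job in; it is judged then, once.
The state is a dict: "time": time; "qpos": joint angles; "joint_velocities": joint speeds; "tau": joint torques, N m; "tool_pos": TCP position; "eef_rot": TCP orientation; "ft_force": force on the tool from outside, world axes, zero at the start; "wrist_torque": the same for the moment, N m; "gripper_width": opening from 0.0 (shut) to 1.0 (fully open); "grip_force": force on a finger pad.
Only numpy, scipy, OpenCV 4.12 (cv2) and the standard library are available. Lean on these libraries where they do the work, as an engineer would, in place of code of your own. Each camera call takes 0.05 s, during which the arm holds its last target. There are 200 camera calls.

## Task

Check whether the small kiln has cooled: draw the fireclay plug out of the port in its lid, lower it into the painted holder cup and let go of it so that it stands upright with its flange on the rim, then take the dial pyrometer out of its wooden stand. Lower the pyrometer's stem straight down through the open port without ever touching the kiln with it, until the red band on the stem is level with the top of the lid. Finish while holding it there in the gripper, still, upright and in the middle of the hole, with the plug still standing in its cup and the other pots, paints and tools left where they are.

Things in the scene. Friction and masses are not known exactly. Their poses are not given: they have to be found in the camera images.
- kiln: small square top-loading kiln, fixed: steel jacket 230 x 230 mm, cream lid (latched) with its flat top 155 mm above the table. Origin: centre of underside; z up. Lid handle on its -x side, to 160 mm from the centre and no higher than the lid; grey control box on its -y side, to 165 mm, 110 mm high. Under the lid an empty chamber 136 mm square, its floor 60 mm above the table
- port (a point): centre of the port's mouth, at the level of the lid top (155 mm above the table): a vertical round hole 28 mm in diameter, ringed by dark steel, straight through the 35 mm thick lid; it lies 30 mm from the lid's centre towards the handle. At the start the plug is in it
- plug: cream fireclay plug, 97 mm long, 0.11 kg, loose in the port at the start. Origin: centre of the shank's lower end; z along the plug towards the grip. Shank 0 to 55 mm, tapering from diameter 18 mm at the end to 24 mm at the top; flange of diameter 48 mm, 55 to 63 mm, which rests on the lid; tan round grip of diameter 26 mm, 63 to 97 mm
- cup: orange painted terracotta holder cup, loose, 0.3 kg, 75 mm high, 72 mm wide at the foot, 45 mm at the rim. Origin: centre of underside; z up. Mouth 33 mm across, inner floor at 8 mm: the plug's shank goes in and its flange rests on the rim, the plug's origin then 20 mm above the table
- pyrometer: dial pyrometer, no cable, 0.13 kg; at the start it hangs upright in its stand, dial case on the stand's top. Origin: tip of the stem; z along the stem towards the dial. Cream stem of diameter 9 mm, 0 to 90 mm; brass nut of diameter 15 mm, 90 to 100 mm; round black dial case of diameter 48 mm, 100 to 130 mm (grip it here); white dial on top
- stem_band (a point): middle of the red band on the pyrometer's stem, on its axis, 65 mm above the tip (the band is 6 mm wide)
- stand: wooden pyrometer stand, fixed: base 85 x 120 mm, top board 75 x 110 mm (long side along its y) whose top is 120 mm above the table. Origin: centre of the underside; z up. Vertical hole of diameter 24 mm through the middle of the board, in which the pyrometer's stem hangs
- lantern: bystander: orange terracotta lantern with black petals, 162 mm high, standing on a steel turntable; origin centre of underside
- bowl: bystander: orange and green painted bowl, 110 mm wide, 52 mm high; origin centre of underside
- vase: bystander: dark painted vase, 105 mm wide, 195 mm high; origin centre of underside
- paint_red: bystander: paint jar with red cap, 45 mm wide, 50 mm high; origin centre of underside
- paint_green: bystander: paint jar with green cap, 45 mm wide, 50 mm high; origin centre of underside
- brush_mug: bystander: blue-green mug, 80 mm wide, with three brushes standing in it, 175 mm high in all; origin centre of underside
- flat_brush: bystander: paint brush lying on the table, 170 mm long
- tile: bystander: white tile 100 x 100 x 9 mm with a blue flower, lying flat; origin centre of underside
Mind the look-alikes: they are no part of the job. Leave any pink look-alike of the plug alone.

How it is judged:
On the way, in this order (a step that is already met when the one before it is completed fails the run):
1. the plug, held in the gripper, has been lowered into the cup to within 15 mm of its seat (horizontal distance between plug and cup below 0.014 m and z of plug in the frame of cup between 0.014 and 0.035 m and contact force between the fingers and plug above 0.5 N), for 0.05 s.
2. the plug has been let go and stands upright in the cup, flange on the rim (horizontal distance between plug and cup below 0.012 m and z of plug in the frame of cup between 0.014 and 0.026 m and angle between plug's own z axis and vertical below 0.15 rad and angle between cup's own z axis and vertical below 0.08 rad and contact force between the fingers and plug below 0.1 N and linear speed of plug below 0.03 m/s), for 0.3 s.
3. the pyrometer, held in the gripper, is above the open port with its whole stem still above the lid (horizontal distance between pyrometer and port below 0.03 m and z of pyrometer in the frame of port above 0.002 m and contact force between the fingers and pyrometer above 1 N), for 0.05 s.
At the end, for the whole second after the job is handed in: The fingers hold the pyrometer still and within 0.1 rad of vertical, kiln untouched, stem tip and red band within 5 mm of the port axis, band within 8 mm of the lid top's level; the plug stands let go in the upright cup, within 0.15 rad of vertical, flange on the rim (horizontal distance between plug and cup below 0.012 m and z of plug in the frame of cup between 0.014 and 0.026 m and angle between plug's own z axis and vertical below 0.15 rad and angle between cup's own z axis and vertical below 0.08 rad and contact force between the fingers and plug below 0.1 N and horizontal distance between each of pyrometer, stem_band and port below 0.005 m and z of stem_band in the frame of port between -0.008 and 0.008 m and angle between pyrometer's own z axis and vertical below 0.1 rad and contact force between the fingers and pyrometer above 1 N and contact force between pyrometer and kiln below 0.2 N and linear speed of pyrometer below 0.02 m/s and angular speed of pyrometer below 0.2 rad/s); the arm keeps its last pose, push and grip.
It fails at once if the pyrometer touches the kiln (more than 0.5 N) (contact force between pyrometer and kiln above 0.5 N).
It fails at once if one of the bystanding pots, paints, brushes or the tile is moved more than 20 mm (distance of any of lantern, bowl, vase, paint_red, paint_green, brush_mug, flat_brush, tile from where it was at the start of the episode above 0.02 m).
It also fails if it takes over 64 s, if anything falls off the work surface, if the arm or the gripper's body presses on something with over 40 N, if the wrist force passes 120 N, or if a joint passes its speed limit or range.

## Working session

There is one attempt and no reset: what is moved stays moved. The work goes in short steps, Python scripts to look and compute and a shell command to move; the robot and the scene stay as the last step left them, time stands still between calls to the robot, and variables do not carry over. Pictures are saved under pics/ and viewed, at most 10 in all, crops included, and the job is handed in when it is done.

```bash
mkdir -p pics; ls; python3 - <<'E'
from rig import *
import cv2
for n in("side","top"):
    cv2.imwrite(f"pics/{n}0.png",capture(n)[:,:,::-1]); print(n,calibration(n))
s=sense();print(s)
E
```

```text
pics
side {'intrinsics': array([[485.38715555,   0.        , 280.69775538],
       [  0.        , 485.38715555, 202.71416847],
       [  0.        ,   0.        ,   1.        ]]), 'k1': -0.1200549437314101, 'position': array([ 0.19325178, -0.92881988,  1.08978765]), 'attitude': array([-2.34066471, -0.01905141, -0.36161274])}
top {'intrinsics': array([[388.71038699,   0.        , 277.13211458],
       [  0.        , 388.71038699, 208.20730696],
       [  0.        ,   0.        ,   1.        ]]), 'k1': 0.023602031774081784, 'position': array([4.92671668e-01, 1.14403027e-03, 1.24630964e+00]), 'attitude': array([-3.08124341e+00, -1.07678456e-03, -1.57225295e+00])}
{'time': 0.1, 'qpos': array([ 1.24781052,  0.33384588,  0.039871  ,  1.46620732, -0.01340854,
        1.3433052 , -0.05847514]), 'joint_velocities': array([ 0.00048533, -0.00277141,  0.00028899, -0.00269677, -0.00093044,
       -0.00037452, -0.00174702]), 'tau': array([ 4.50927051e-03, -6.57806325e+01,  1.34005196e+00, -4.04711151e+01,
       -5.98340691e-02,  4.08638769e-02,  1.32828704e-04]), 'tool_pos': array([ 0.14413811, -0.63339514,  0.24073254]), 'eef_rot': array([-3.14009561e+00,  9.09476570e-05,  2.23795061e-01]), 'ft_force': array([-0.43420546,  0.29942826,  0.03738675]), 'wrist_torque': array([-0.06398121,  0.01951222,  0.00746521]), 'grip_force': 0.0, 'gripper_width': 0.9992857909361887}
```

View pics/side0.png

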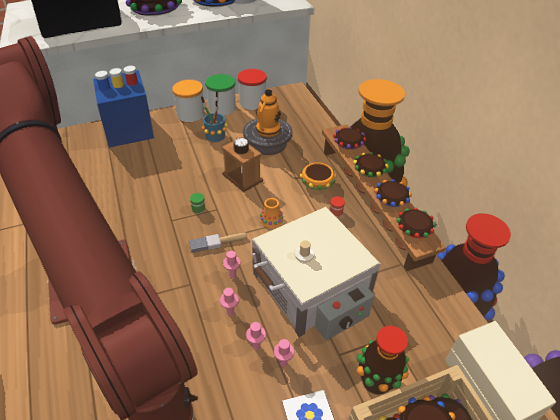

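View pics/top0.png

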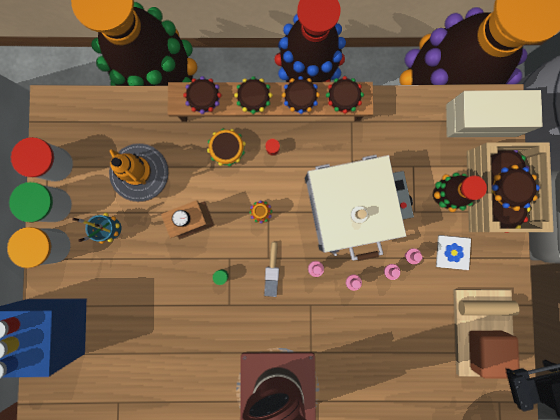

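The top view shows the kiln lid centred near (357,203), with the cream plug in its port at (360,214). The cup is at (260,211) and the pyrometer dial is at (181,218) in its stand. The plug candidates are the cream one at top (360,214) / side (305,250), and pink ones at top (316,269), (353,283), (392,272) and (414,257). Only the cream one sits in the lid, so it's the plug.

```bash
cat > h.py <<'E'
from rig import *
import cv2, numpy as np
from scipy.spatial.transform import Rotation as R
def cam(n):
    c=calibration(n); return c,R.from_euler('xyz',c['attitude']).as_matrix()
def ray(n,p):
    c,M=cam(n);K=c['intrinsics']
    d=np.array([(p[0]-K[0,2])/K[0,0],(p[1]-K[1,2])/K[1,1]]);u=d.copy()
    for _ in range(20):u=d/(1+c['k1']*(u@u))
    v=M@[*u,1.];return c['position'],v/np.linalg.norm(v)
def onz(n,p,z):
    o,v=ray(n,p);return o+v*(z-o[2])/v[2]
def proj(n,P):
    c,M=cam(n);q=M.T@(np.array(P)-c['position']);u=q[:2]/q[2];u=u*(1+c['k1']*(u@u))
    return u*c['intrinsics'][0,0]+c['intrinsics'][:2,2]
def tri(ps,pt):
    a,u=ray('side',ps);b,v=ray('top',pt)
    t=np.linalg.lstsq(np.c_[u,-v],b-a,rcond=None)[0];A=a+u*t[0];B=b+v*t[1]
    return (A+B)/2,np.linalg.norm(A-B)
E
python3 - <<'E'
from h import *
np.set_printoptions(precision=4,suppress=True)
T=cv2.imread('pics/top0.png');S=cv2.imread('pics/side0.png')
def blob(im,lo,hi,roi):
    x0,y0,x1,y1=roi;m=cv2.inRange(cv2.cvtColor(im,cv2.COLOR_BGR2HSV),lo,hi)
    k=np.zeros_like(m);k[y0:y1,x0:x1]=m[y0:y1,x0:x1]
    c,_=cv2.findContours(k,cv2.RETR_EXTERNAL,cv2.CHAIN_APPROX_NONE);c=max(c,key=cv2.contourArea);return c
# lid
for n,im,roi in(('top',T,(295,145,412,258)),('side',S,(245,205,385,305))):
    c=blob(im,(15,15,170),(40,110,255),roi);c=cv2.convexHull(c)
    for e in np.arange(2,20,.5):
        q=cv2.approxPolyDP(c,e,True)
        if len(q)==4:break
    P=np.array([onz(n,p[0],.155)[:2] for p in q]);r=cv2.minAreaRect(np.array([onz(n,p[0],.155)[:2]*1000 for p in c],np.float32))
    print(n,q[:,0].tolist(),P,P.mean(0),np.linalg.norm(P-np.roll(P,1,0),axis=1),r)
# colours and crops
def crop(im,c,h=28,f=266):return cv2.resize(im[c[1]-h:c[1]+h,c[0]-h:c[0]+h],(f,f),interpolation=cv2.INTER_CUBIC)
cv2.imwrite('pics/mosaic.png',np.vstack([np.hstack([crop(T,p) for p in((360,214),(260,211),(185,218))]),np.hstack([crop(S,p) for p in((305,250),(271,208),(241,160))])]))
E
```

```text
top [[387, 155], [405, 235], [325, 251], [308, 171]] [[ 0.709  -0.3113]
 [ 0.4831 -0.3574]
 [ 0.4387 -0.1336]
 [ 0.6639 -0.0876]] [ 0.5737 -0.2225] [0.2282 0.2306 0.2281 0.2299] ((573.3207397460938, -223.41697692871094), (233.4349365234375, 231.75575256347656), 11.08819580078125)
side [[325, 206], [379, 262], [301, 302], [253, 238]] [[ 0.6617 -0.0862]
 [ 0.7065 -0.313 ]
 [ 0.4791 -0.3552]
 [ 0.4378 -0.1311]] [ 0.5713 -0.2214] [0.2283 0.2311 0.2312 0.2278] ((571.25, -222.46478271484375), (233.09524536132812, 233.5393829345703), 10.981656074523926)
```

View pics/mosaic.png

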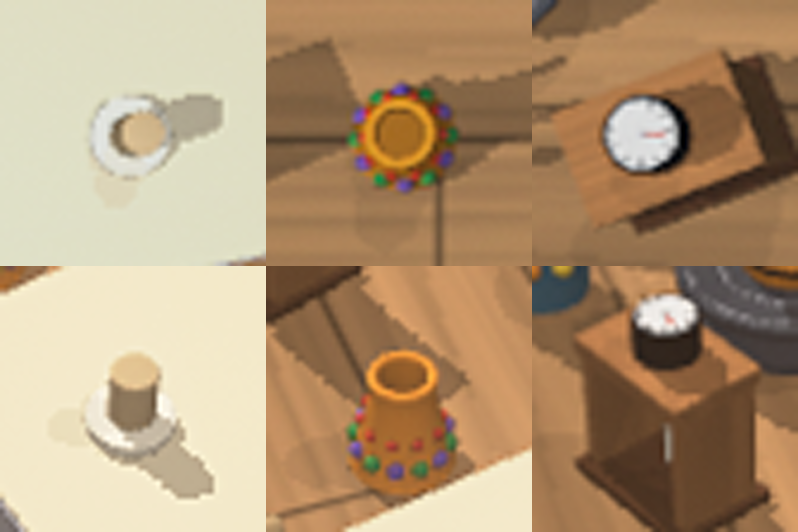

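The crops confirm the cream plug in the lid, the single orange cup and the dial in the stand. Next come sub-pixel centres.

```bash
python3 - <<'E'
from h import *
np.set_printoptions(precision=4,suppress=True)
I={'top':cv2.imread('pics/top0.png'),'side':cv2.imread('pics/side0.png')}
seeds={'grip':((361.8,213.4),(304.8,243.7),.197),'rim':((259.6,210.8),(271.2,202.3),.075),'dial':((180,217.6),(240.8,141.5),.150)}
rng={'grip':((10,60,150),(20,140,255),6),'rim':((8,150,180),(24,255,255),12),'dial':((0,0,150),(179,40,255),12)}
for k,(t,s,z) in seeds.items():
    out={}
    for n,p in(('top',t),('side',s)):
        lo,hi,r=rng[k];x,y=map(round,p)
        m=cv2.inRange(cv2.cvtColor(I[n],cv2.COLOR_BGR2HSV),lo,hi);w=np.zeros_like(m);w[y-r:y+r+1,x-r:x+r+1]=m[y-r:y+r+1,x-r:x+r+1]
        c=max(cv2.findContours(w,cv2.RETR_EXTERNAL,cv2.CHAIN_APPROX_NONE)[0],key=cv2.contourArea)
        e=cv2.fitEllipse(cv2.convexHull(c));out[n]=e[0];print(k,n,'seed',p,'ell',e,onz(n,e[0],z)[:2],'seed xy',onz(n,p,z)[:2])
    print(k,tri(out['side'],out['top']),tri(s,t))
for n,p,z in(('top',(360.5,214),.16),):print(onz(n,p,z))
s=sense();print(s['tool_pos'],proj('top',s['tool_pos']))
E
```

```text
grip top seed (361.8, 213.4) ell ((361.3870849609375, 213.6861572265625), (8.606217384338379, 9.234796524047852), 60.698631286621094) [ 0.5409 -0.2275] seed xy [ 0.5417 -0.2286]
grip side seed (304.8, 243.7) ell ((304.69488525390625, 245.5553436279297), (10.471266746520996, 11.649182319641113), 61.615814208984375) [ 0.5371 -0.2326] seed xy [ 0.5396 -0.2272]
grip (array([ 0.5403, -0.2284,  0.1913]), np.float64(0.001994460125896918)) (array([ 0.5405, -0.2281,  0.1977]), np.float64(0.0024170336468960513))
rim top seed (259.6, 210.8) ell ((259.1978454589844, 210.6259765625), (14.283313751220703, 14.969346046447754), 77.11126708984375) [0.5562 0.0539] seed xy [0.5557 0.0527]
rim side seed (271.2, 202.3) ell ((271.07965087890625, 202.56092834472656), (10.9091796875, 14.33470630645752), 88.33332824707031) [0.5548 0.0539] seed xy [0.5555 0.0549]
rim (array([0.5556, 0.0541, 0.0746]), np.float64(0.0013903827044947567)) (array([0.5552, 0.0527, 0.0771]), np.float64(0.0008708903939197203))
dial top seed (180, 217.6) ell ((179.44329833984375, 217.84890747070312), (13.764631271362305, 14.351001739501953), 167.74801635742188) [0.5321 0.275 ] seed xy [0.5328 0.2735]
dial side seed (240.8, 141.5) ell ((240.74053955078125, 141.79965209960938), (7.6303629875183105, 12.33949089050293), 86.5819091796875) [0.5316 0.2764] seed xy [0.5323 0.2778]
dial (array([0.5317, 0.2749, 0.151 ]), np.float64(0.0008454745890102974)) (array([0.5318, 0.2729, 0.1536]), np.float64(0.0017883138086662975))
[ 0.5418 -0.2331  0.16  ]
[ 0.1441 -0.6334  0.2407] [531.1774 371.5697]
```

```bash
M="python3 -m inch"; 
python3 -m inch '[0,0.032,-0.02,-0.004,0,0,0, 0,0.032,-0.02,-0.004,0,0,0, 0,0.032,-0.02,-0.004,0,0,0, 0,0.032,-0.02,-0.004,0,0,0, 0,0.032,-0.02,-0.004,0,0,0]' 10
python3 -m inch '[0,0.032,-0.02,0,0,0,0, 0,0.032,-0.02,0,0,0,0, 0,0.032,-0.02,0,0,0,0, 0,0.032,-0.02,0,0,0,0, 0,0.032,-0.02,0,0,0,0]'
python3 -m inch '[0,0.032,-0.02,0,0,0,0, 0,0.032,-0.02,0,0,0,0, 0,0.032,-0.02,0,0,0,0, 0,0.032,-0.02,0,0,0,0, 0,0,0,0,0,0,0]'
```

```text
time: 0.6
tool_pos: [0.2789, -0.4994, 0.2614]
eef_rot: [-3.141, 0.0, 0.224]
ft_force: [0.1, -0.2, -0.1]
gripper_width: 0.999
grip_force: 0.0
time: 1.1
tool_pos: [0.4126, -0.3664, 0.2613]
eef_rot: [-3.141, 0.0, 0.224]
ft_force: [0.4, -1.1, 0.8]
gripper_width: 0.997
grip_force: 0.0
time: 1.6
tool_pos: [0.5223, -0.2556, 0.2611]
eef_rot: [-3.139, -0.002, 0.232]
ft_force: [-0.4, 0.4, -0.1]
gripper_width: 1.0
grip_force: 0.0
```

```bash
python3 -m inch '[0,0.012,-0.011,0,0,0,0, 0,0.013,-0.012,0,0,0,0, 0,0,0,0.02,0,0,0, 0,0,0,0.02,0,0,0, 0,0,0,0,0,0,0]'
python3 -m inch '[0,0,0,0.015,0,0,0, 0,0,0,0.015,0,0,0, 0,0,0,0.007,0,0,0, 0,0,0,0,0,0,0, 0,0,0,0,0,0,0]'
python3 - <<'E'
from h import *
s=sense();P=s['tool_pos'];print(P,proj('side',P),proj('top',P))
a=capture('side')[:,:,::-1];b=capture('top')[:,:,::-1]
cv2.imwrite('pics/g1.png',np.hstack([cv2.resize(a[190:300,250:360],(400,400)),cv2.resize(b[165:265,310:410],(400,400))]))
E
```

```text
time: 2.1
tool_pos: [0.5364, -0.2331, 0.2186]
eef_rot: [-3.139, 0.004, 0.224]
ft_force: [-0.2, -0.4, 0.6]
gripper_width: 0.999
grip_force: 0.0
time: 2.6
tool_pos: [0.5383, -0.2334, 0.1848]
eef_rot: [-3.142, -0.0, 0.224]
ft_force: [0.8, -0.0, 0.2]
gripper_width: 0.999
grip_force: 0.0
[ 0.5383293  -0.23339295  0.18475462] [305.01462036 248.92811749] [362.5794547  214.84486716]
```

View pics/g1.png

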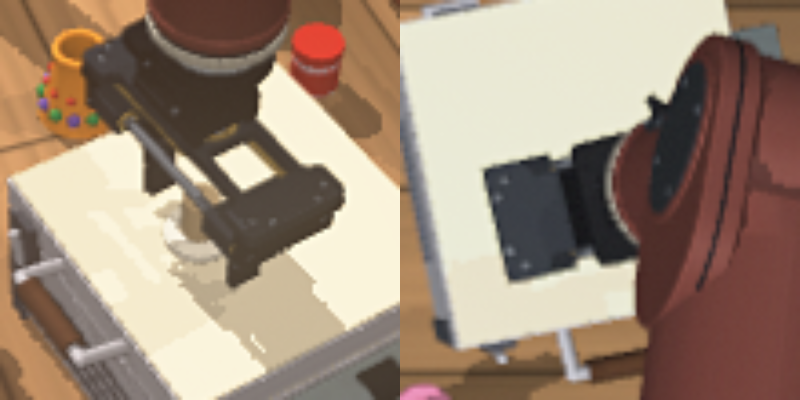

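The crop shows the grip between both open fingers, with the flange below the tips. I'll trim by 5 mm and close.

```bash
python3 -m inch '[0,0.004,-0.004,0,0,0,0, 0,0,0,0,0,0,0, 120,0,0,0,0,0,0, 180,0,0,0,0,0,0, 255,0,0,0,0,0,0]' 10
python3 -m inch '[255,0,0,0,0,0,0, 255,0,0,0,0,0,0, 255,0,0,0,0,0,0, 255,0,0,0,0,0,0, 255,0,0,0,0,0,0]' 15
```

```text
time: 3.2
tool_pos: [0.5412, -0.2287, 0.1846]
eef_rot: [3.142, -0.0, 0.224]
ft_force: [-0.0, -1.1, 0.1]
gripper_width: 0.81
grip_force: 0.0
time: 3.7
tool_pos: [0.5412, -0.2286, 0.1846]
eef_rot: [-3.142, -0.0, 0.224]
ft_force: [-0.2, -0.1, -0.6]
gripper_width: 0.354
grip_force: 0.0
```

```bash
python3 -m inch '[255,0,0,0,0,0,0, 255,0,0,0,0,0,0, 255,0,0,0,0,0,0, 255,0,0,0,0,0,0, 255,0,0,0,0,0,0]' 15
python3 -m inch '[255,0,0,-0.01,0,0,0, 255,0,0,-0.015,0,0,0, 255,0,0,-0.02,0,0,0, 255,0,0,-0.025,0,0,0, 255,0,0,0,0,0,0]'
python3 -m inch '[255,0,0,-0.005,0,0,0, 255,0,0,-0.005,0,0,0, 255,0,0,0,0,0,0]'
```

```text
time: 4.2
tool_pos: [0.5412, -0.2286, 0.1845]
eef_rot: [-3.142, 0.0, 0.224]
ft_force: [0.4, 0.5, -0.4]
gripper_width: 0.29
grip_force: 15.0
time: 4.7
tool_pos: [0.5429, -0.2289, 0.2596]
eef_rot: [3.138, -0.005, 0.224]
ft_force: [0.6, 0.5, -1.2]
gripper_width: 0.293
grip_force: 15.0
time: 5.0
tool_pos: [0.5412, -0.2286, 0.2648]
eef_rot: [-3.142, -0.0, 0.224]
ft_force: [0.9, -0.1, -2.2]
gripper_width: 0.294
grip_force: 15.0
```

```bash
python3 -m inch '[255,0.006,-0.02,0,0,0,0, 255,0.011,-0.038,0,0,0,0, 255,0.011,-0.038,0,0,0,0, 255,0.011,-0.038,0,0,0,0, 255,0.011,-0.038,0,0,0,0]'
python3 -m inch '[255,0.011,-0.038,0,0,0,0, 255,0.01,-0.035,0,0,0,0, 255,0.006,-0.027,0,0,0,0, 255,0,0,0,0,0,0, 255,0,0,0,0,0,0]'
python3 -m inch '[255,0,0,0.025,0,0,0, 255,0,0,0.025,0,0,0, 255,0,0,0.015,0,0,0, 255,0,0,0,0,0,0, 255,0,0,0,0,0,0]'
python3 - <<'E'
from h import *
s=sense();P=s['tool_pos'];print(P)
a=capture('side')[:,:,::-1].copy();b=capture('top')[:,:,::-1].copy();cv2.imwrite('pics/a2.png',a);cv2.imwrite('pics/b2.png',b)
cv2.imwrite('pics/g2.png',np.hstack([cv2.resize(a[140:240,220:320],(400,400),interpolation=2),cv2.resize(b[165:265,310:410],(400,400),interpolation=2)]))
E
```

```text
time: 5.5
tool_pos: [0.5514, -0.0483, 0.2641]
eef_rot: [-3.141, 0.001, 0.224]
ft_force: [0.1, 0.1, -1.4]
gripper_width: 0.294
grip_force: 15.0
time: 6.0
tool_pos: [0.5557, 0.054, 0.2641]
eef_rot: [3.142, 0.001, 0.225]
ft_force: [0.4, -0.9, -1.5]
gripper_width: 0.291
grip_force: 15.0
time: 6.5
tool_pos: [0.5562, 0.0531, 0.2001]
eef_rot: [-3.142, -0.0, 0.223]
ft_force: [-0.3, -0.5, -1.5]
gripper_width: 0.294
grip_force: 15.0
[0.5562081  0.05310366 0.20005712]
```

View pics/g2.png

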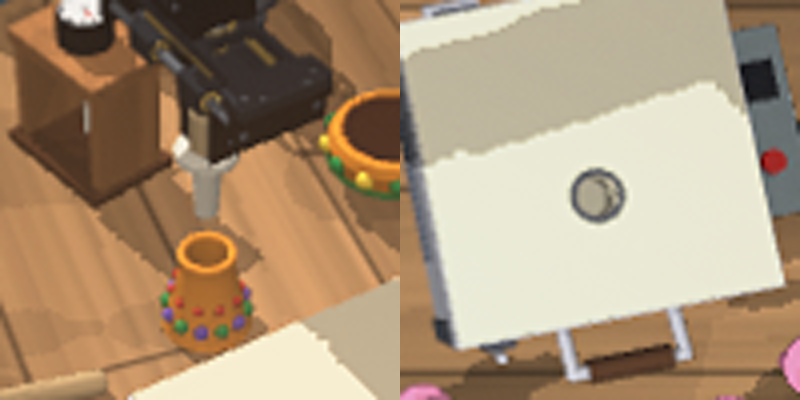

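The crop shows the plug held upright above the cup, with its lower end at side pixel (272,193). The open port is visible at top pixel (359.2,213.4).

```bash
python3 - <<'E'
from h import *
np.set_printoptions(precision=4,suppress=True)
for z in(.112,.1155):print('plug end',onz('side',(271.8,192.8),z), proj('side',(.5562,.0531,z)))
print('port top',onz('top',(359.2,213.4),.155))
for n,f,(x,y) in(('top','b2',(359,213)),('side','a2',(305,256))):
    im=cv2.imread(f'pics/{f}.png');r=14;g=cv2.cvtColor(im,cv2.COLOR_BGR2HSV)[y-r:y+r,x-r:x+r]
    m=(g[...,2]<175).astype(np.uint8)
    c=max(cv2.findContours(m,0,1)[0],key=cv2.contourArea);e=cv2.fitEllipse(cv2.convexHull(c))
    p=np.array(e[0])+(x-r,y-r);print(n,p,e[1],onz(n,p,.155))
cr=cv2.resize(cv2.imread('pics/a2.png')[226:286,275:335],(400,400));cv2.imwrite('pics/port.png',cr)
E
```

```text
plug end [0.5577 0.0564 0.112 ] [271.7034 193.6265]
plug end [0.5564 0.0528 0.1155] [271.7108 192.7581]
port top [ 0.5437 -0.2306  0.155 ]
top [358.843  213.5847] (13.016300201416016, 13.642250061035156) [ 0.5432 -0.2295  0.155 ]
side [304.7587 254.6876] (11.654528617858887, 14.956890106201172) [ 0.5418 -0.2277  0.155 ]
```

```bash
python3 -m inch '[255,0,0.001,0.02,0,0,0, 255,0,0,0.02,0,0,0, 255,0,0,0.015,0,0,0, 255,0,0,0.01,0,0,0, 255,0,0,0.01,0,0,0]'
python3 -m inch '[255,0,0,0.008,0,0,0, 255,0,0,0.005,0,0,0, 255,0,0,0.005,0,0,0, 255,0,0,0,0,0,0, 255,0,0,0,0,0,0]'
```

```text
time: 7.1
tool_pos: [0.5566, 0.0528, 0.1245]
eef_rot: [3.142, -0.001, 0.224]
ft_force: [-0.6, 0.3, -1.7]
gripper_width: 0.296
grip_force: 15.0
time: 7.6
tool_pos: [0.5563, 0.0528, 0.1068]
eef_rot: [3.142, -0.0, 0.224]
ft_force: [0.2, 0.2, -0.8]
gripper_width: 0.293
grip_force: 15.0
```

```bash
python3 -m inch '[255,0,-0.001,0.0015,0,0,0, 255,0,0,0.001,0,0,0, 255,0,0,0,0,0,0, 175,0,0,0,0,0,0, 150,0,0,0,0,0,0]'
python3 -m inch '[100,0,0,0,0,0,0, 50,0,0,0,0,0,0, 0,0,0,0,0,0,0, 0,0,0,0,0,0,0, 0,0,0,0,0,0,0]'
python3 -m inch '[0,0,0,0,0,0,0, 0,0,0,0,0,0,0, 0,0,0,0,0,0,0, 0,0,0,0,0,0,0, 0,0,0,0,0,0,0]'
python3 -m inch '[0,0,0,-0.01,0,0,0, 0,0,0,-0.03,0,0,0, 0,0,0,-0.03,0,0,0, 0,0,0,-0.03,0,0,0, 0,0,0,-0.03,0,0,0]'
```

```text
time: 8.1
tool_pos: [0.5561, 0.0537, 0.1042]
eef_rot: [3.142, -0.0, 0.224]
ft_force: [-0.0, -0.4, -0.3]
gripper_width: 0.346
grip_force: 0.0
time: 8.6
tool_pos: [0.556, 0.0537, 0.1041]
eef_rot: [-3.142, 0.0, 0.224]
ft_force: [-0.9, 0.2, 0.4]
gripper_width: 0.775
grip_force: 0.0
time: 9.1
tool_pos: [0.5559, 0.0538, 0.1041]
eef_rot: [-3.142, -0.0, 0.224]
ft_force: [1.0, 0.1, -0.6]
gripper_width: 0.997
grip_force: 0.0
time: 9.6
tool_pos: [0.5558, 0.0539, 0.2362]
eef_rot: [3.142, -0.001, 0.224]
ft_force: [0.8, -0.0, -0.3]
gripper_width: 1.0
grip_force: 0.0
```

```bash
python3 -m inch '[0,0.004,-0.03,0,0,0,0, 0,0.005,-0.045,0,0,0,0, 0,0.005,-0.045,0,0,0,0, 0,0.005,-0.045,0,0,0,0, 0,0.005,-0.04,0,0,0,0]'
python3 -m inch '[0,0.002,-0.016,0,0,0,0, 0,0,0,0,0,0,0, 0,0,0,0,0,0,0]'
python3 - <<'E'
from h import *
s=sense();P=s['tool_pos'];print(P)
a=capture('side')[:,:,::-1].copy();b=capture('top')[:,:,::-1].copy()
cv2.imwrite('pics/g3.png',np.hstack([cv2.resize(a[100:240,200:340],(400,400),interpolation=2),cv2.resize(b[155:275,150:270],(400,400),interpolation=2)]))
E
```

```text
time: 10.1
tool_pos: [0.5332, 0.2613, 0.2352]
eef_rot: [-3.141, -0.001, 0.224]
ft_force: [0.4, -0.1, 0.1]
gripper_width: 1.002
grip_force: 0.0
time: 10.4
tool_pos: [0.5324, 0.2747, 0.2345]
eef_rot: [3.141, -0.0, 0.224]
ft_force: [-0.4, -1.0, 1.0]
gripper_width: 0.997
grip_force: 0.0
[0.53238308 0.27468169 0.23447694]
```

View pics/g3.png

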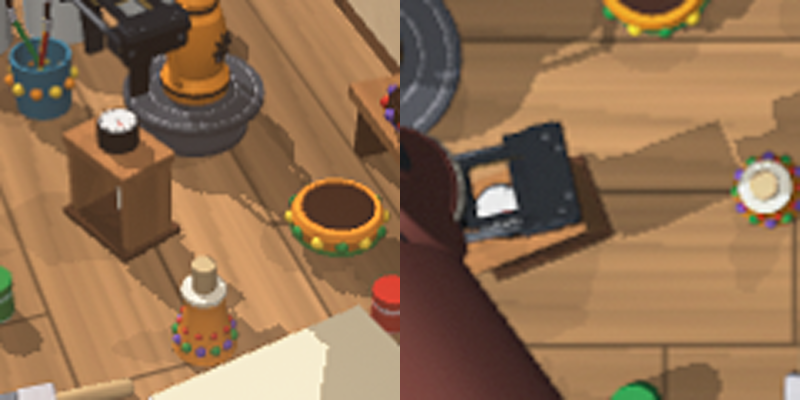

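The crop shows the plug upright in the cup with its flange on the rim, and the gripper over the dial. Now the descent onto the case.

```bash
python3 -m inch '[0,0,0,0.025,0,0,0, 0,0,0,0.025,0,0,0, 0,0,0,0.02,0,0,0, 0,0,0,0.012,0,0,0, 0,0,0,0.008,0,0,0]'
python3 -m inch '[0,0,0,0.002,0,0,0, 0,0,0,0,0,0,0, 0,0,0,0,0,0,0]'
```

```text
time: 11.0
tool_pos: [0.5325, 0.2738, 0.1434]
eef_rot: [3.141, 0.001, 0.222]
ft_force: [0.3, 0.4, 0.1]
gripper_width: 0.998
grip_force: 0.0
time: 11.3
tool_pos: [0.5327, 0.2752, 0.143]
eef_rot: [-3.141, -0.001, 0.224]
ft_force: [-0.0, 0.5, -0.0]
gripper_width: 1.001
grip_force: 0.0
```

```bash
python3 -m inch '[60,0,0,0.001,0,0,0, 90,0,0,0,0,0,0, 120,0,0,0,0,0,0, 150,0,0,0,0,0,0, 255,0,0,0,0,0,0]' 20
python3 -m inch '[255,0,0,0,0,0,0, 255,0,0,0,0,0,0, 255,0,0,0,0,0,0, 255,0,0,0,0,0,0, 255,0,0,0,0,0,0]'
python3 -m inch '[255,0,0,-0.005,0,0,0, 255,0,0,-0.015,0,0,0, 255,0,0,-0.03,0,0,0, 255,0,0,-0.03,0,0,0, 255,0,0,-0.03,0,0,0]'
python3 -m inch '[255,0,0,-0.03,0,0,0, 255,0,0,-0.02,0,0,0, 255,0,0,-0.01,0,0,0, 255,0,0,0,0,0,0, 255,0,0,0,0,0,0]'
```

```text
time: 11.8
tool_pos: [0.5323, 0.275, 0.1411]
eef_rot: [-3.142, -0.0, 0.224]
ft_force: [0.2, 0.1, -0.4]
gripper_width: 0.628
grip_force: 0.0
time: 12.3
tool_pos: [0.5323, 0.275, 0.1411]
eef_rot: [-3.142, -0.0, 0.224]
ft_force: [0.8, -0.8, 0.9]
gripper_width: 0.546
grip_force: 20.0
time: 12.8
tool_pos: [0.5321, 0.2751, 0.2535]
eef_rot: [-3.141, -0.001, 0.224]
ft_force: [0.7, 0.8, -1.5]
gripper_width: 0.547
grip_force: 20.0
time: 13.3
tool_pos: [0.532, 0.2748, 0.3103]
eef_rot: [3.141, 0.001, 0.224]
ft_force: [-0.2, -0.4, -2.1]
gripper_width: 0.547
grip_force: 20.0
```

```bash
python3 -m inch '[255,-0.004,0.02,0,0,0,0, 255,-0.007,0.035,0,0,0,0, 255,-0.008,0.04,0,0,0,0, 255,-0.008,0.04,0,0,0,0, 255,-0.008,0.04,0,0,0,0]'
python3 -m inch '[255,-0.008,0.04,0,0,0,0, 255,-0.008,0.04,0,0,0,0, 255,-0.008,0.04,0,0,0,0, 255,-0.008,0.04,0,0,0,0, 255,-0.008,0.04,0,0,0,0]'
python3 -m inch '[255,-0.009,0.04,0,0,0,0, 255,-0.009,0.04,0,0,0,0, 255,-0.005,0.025,0,0,0,0, 255,-0.003,0.013,0,0,0,0, 255,0,0,0,0,0,0]'
python3 -m inch '[255,0,0,0.01,0,0,0, 255,0,0,0.008,0,0,0, 255,0,0,0,0,0,0, 255,0,0,0,0,0,0]'
python3 - <<'E'
from h import *
s=sense();P=s['tool_pos'];print(P)
a=capture('side')[:,:,::-1].copy();b=capture('top')[:,:,::-1].copy();cv2.imwrite('pics/a4.png',a)
cv2.imwrite('pics/g4.png',np.hstack([cv2.resize(a[200:280,265:345],(480,480),interpolation=2),cv2.resize(a[170:290,230:350],(320,480))]))
E
```

```text
time: 13.8
tool_pos: [0.5362, 0.0947, 0.3096]
eef_rot: [-3.141, 0.002, 0.224]
ft_force: [0.5, 0.2, -0.8]
gripper_width: 0.547
grip_force: 20.0
time: 14.3
tool_pos: [0.5415, -0.109, 0.3096]
eef_rot: [-3.141, 0.002, 0.224]
ft_force: [1.4, -0.0, -0.9]
gripper_width: 0.544
grip_force: 20.0
time: 14.8
tool_pos: [0.5425, -0.2296, 0.3096]
eef_rot: [-3.14, 0.002, 0.221]
ft_force: [-0.2, 0.6, -2.5]
gripper_width: 0.546
grip_force: 20.0
time: 15.2
tool_pos: [0.5432, -0.227, 0.2928]
eef_rot: [-3.141, 0.0, 0.225]
ft_force: [0.6, 0.2, -1.5]
gripper_width: 0.546
grip_force: 20.0
[ 0.54318858 -0.22703516  0.29277197]
```

View pics/g4.png

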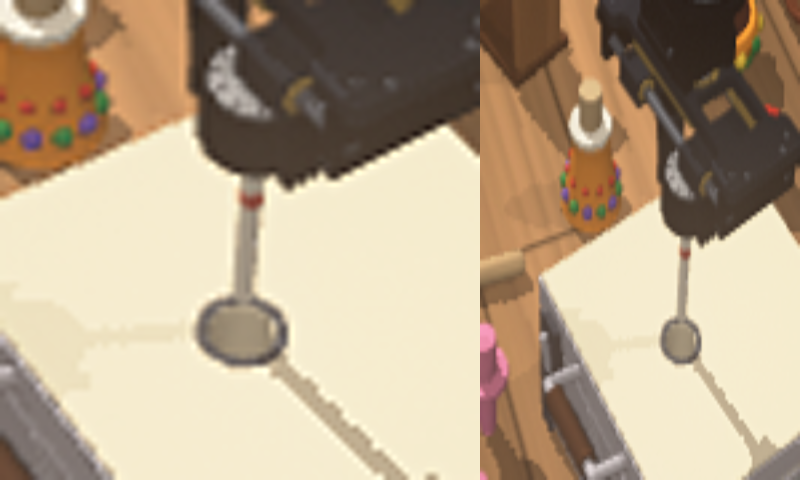

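The crop shows the stem hanging vertically above the open port. The red band is at about side (306.6,232.9), the tip at about (305.2,249.6), and the port centre at (304.9,254.8). The plug is still standing in its cup. I'll check the axis offset next.

```bash
python3 - <<'E'
from h import *
np.set_printoptions(precision=4,suppress=True)
im=cv2.imread('pics/a4.png');h=cv2.cvtColor(im,cv2.COLOR_BGR2HSV).astype(int)
g=h[226:240,300:314];m=((g[...,0]<8)|(g[...,0]>172))&(g[...,1]>110)
ys,xs=np.nonzero(m);b=(xs.mean()+300,ys.mean()+226);print('band',b,m.sum(),onz('side',b,.2367))
# stem rows: darker than lid
for y in range(238,249,2):
    r=im[y,298:314].astype(int).sum(1);x=np.nonzero(r<570)[0]+298;print(y,x.min(),x.max(),x.mean())
P=sense()['tool_pos'];print(P)
for z in(.1717,.2367):print(z,proj('side',[P[0],P[1],z]))
print(proj('side',[.5425,-.2287,.155]))
print('tip',onz('side',(305.2,249.6),.1717))
E
```

```text
band (np.float64(306.5), np.float64(233.33333333333334)) 6 [ 0.5406 -0.2297  0.2367]
238 304 307 305.5
240 304 307 305.5
242 304 307 305.5
244 304 307 305.5
246 304 306 305.0
248 304 306 305.0
[ 0.5434 -0.2277  0.2934]
0.1717 [305.7087 250.1669]
0.2367 [307.2259 232.4572]
[305.1761 254.8906]
tip [ 0.5429 -0.2255  0.1717]
```

Band and stem agree with the TCP axis to within 2 mm. I'll shift about 1 mm and lower.

```bash
python3 -m inch '[255,-0.001,0.001,0,0,0,0, 255,0,0,0,0,0,0, 255,0,0,0.005,0,0,0, 255,0,0,0.01,0,0,0, 255,0,0,0.01,0,0,0]'
python3 -m inch '[255,0,0,0.01,0,0,0, 255,0,0,0.01,0,0,0, 255,0,0,0.005,0,0,0, 255,0,0,0,0,0,0, 255,0,0,0,0,0,0]'
python3 - <<'E'
from h import *
s=sense();P=s['tool_pos'];print(P)
a=capture('side')[:,:,::-1].copy();cv2.imwrite('pics/a5.png',a)
cv2.imwrite('pics/g5.png',cv2.resize(a[220:280,275:335],(600,600),interpolation=2))
E
```

```text
time: 15.8
tool_pos: [0.5423, -0.2293, 0.267]
eef_rot: [-3.141, 0.0, 0.224]
ft_force: [-1.0, 0.9, -2.6]
gripper_width: 0.546
grip_force: 20.0
time: 16.3
tool_pos: [0.5425, -0.2293, 0.2432]
eef_rot: [3.142, -0.0, 0.224]
ft_force: [0.3, 0.2, -1.1]
gripper_width: 0.548
grip_force: 20.0
[ 0.54253703 -0.22933558  0.24324028]
```

View pics/g5.png

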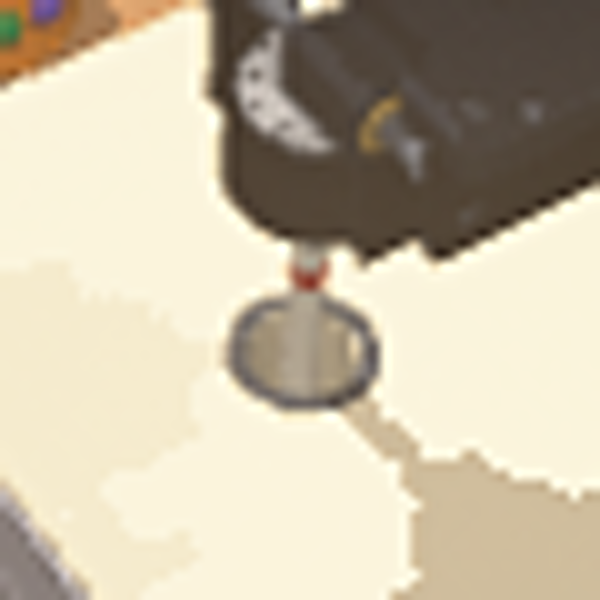

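The stem is centred in the ring (column 305 of 230–380 in the crop). Lowering the last 32 mm.

```bash
python3 -m inch '[255,0,0,0.008,0,0,0, 255,0,0,0.008,0,0,0, 255,0,0,0.008,0,0,0, 255,0,0,0.005,0,0,0, 255,0,0,0.003,0,0,0]'
python3 -m inch '[255,0,0,0,0,0,0, 255,0,0,0,0,0,0, 255,0,0,0,0,0,0, 255,0,0,0,0,0,0]'
python3 - <<'E'
from h import *
s=sense();P=s['tool_pos'];print(P,s['joint_velocities'].max())
a=capture('side')[:,:,::-1].copy();cv2.imwrite('pics/a6.png',a)
print(proj('side',[P[0],P[1],.155]))
cv2.imwrite('pics/g6.png',cv2.resize(a[190:280,255:345],(600,600),interpolation=2))
E
```

```text
time: 16.85
tool_pos: [0.5421, -0.2292, 0.2102]
eef_rot: [-3.141, 0.001, 0.224]
ft_force: [0.1, 0.0, -1.8]
gripper_width: 0.545
grip_force: 20.0
time: 17.25
tool_pos: [0.5426, -0.2294, 0.2114]
eef_rot: [3.141, -0.0, 0.224]
ft_force: [0.0, 0.6, -2.0]
gripper_width: 0.542
grip_force: 20.0
[ 0.5425848  -0.22939512  0.21138489] 0.0015577228696697434
[305.31487871 255.08348395]
```

View pics/g6.png

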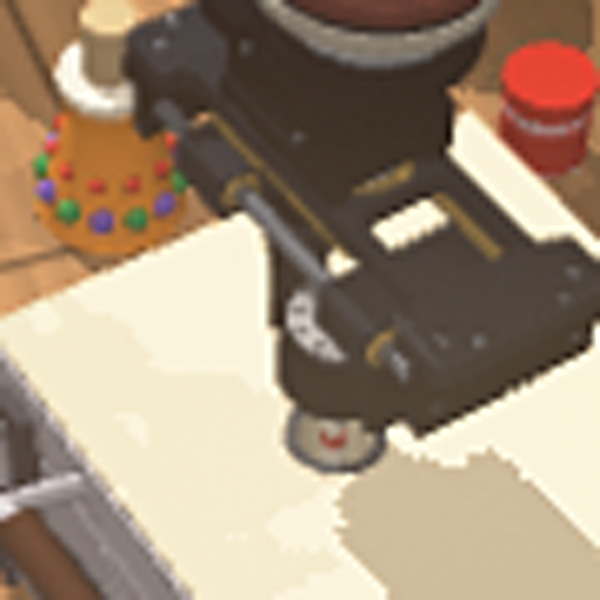

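The red band is at side (304.6,255.3), in the middle of the ring and level with the lid top. The plug is still standing, so I'm handing in.

```bash
python3 -c "from rig import *;print(hand_in())"
```

```text
the job is handed in; nothing more can be done
None
```

The job is handed in, with no verdict returned: in the last picture the pyrometer is held upright in the middle of the port with its red band about level with the lid top, and the plug stands in its cup.

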